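Lock the paper-roll tube in its bench clamp

TASK

Lock the tube of the paper roll in its bench clamp: swing the clamp's hinged half over the tube until its rubber pad lies on the tube, then swing the bolt with the red grip up into the brass fork until its cross bar drops over the ridge into the seat, and let go. Work by feel and gently: press the half on the thin tube with no more than about 60 N, and the bolt against the fork with no more than 25 N. Leave the tube in its saddle and the other things where they are.

Things in the scene. Friction and masses are not known exactly. Their poses are not given: they have to be found in the camera images.
- clamp: plywood board 275 x 440 x 15 mm with a green steel tube clamp, fixed. Origin: underside of the board, below the tube's axis, mid-width of the clamp. x: square to the tube, from the half's hinge to the swing bolt; y along the tube to the paper roll; z up. In mm: tube axis x 0 z 85; half's hinge axis x -38 z 85; bolt's hinge axis x 58 z 37 (all parallel to y). Ears to z 93, saddle jaws to z 77.
- tube: aluminium tube, 42 mm diameter, 320 mm long, 0.5 to 0.8 kg, loose in the clamp's saddle, with a brown paper roll on it (rigid, 76 mm diameter, 120 mm long, from 85 mm on along +y). Origin: on the axis, at the clamp (within 6 mm of its middle); y along the tube.
- half: hinged half: steel bridge, 36 mm wide (y), with a black barrel grip (24 mm thick, 26 mm long along y, flat ends) on a stalk, 17 mm clear above its back, and a brass fork at its free end. Origin: centre of the black grip; z along the stalk, x to the fork. It swings at 71 mm about the half's hinge axis; closed, its centre is at clamp x 0, z 145 mm, and pushing it down presses the pad, right below it, on the tube.
- fork_mid (a point): point on the half's arm at the middle of the brass fork's setting range (closed: clamp x 58, z 93 mm). The fork is 36 mm wide, slot 15 mm, open outwards. It is screwed on through a long hole: its seat lies up to 8 mm nearer to or farther from the tube than this point, differs each time and is not measured: find it by feel. Axes as the half's.
- fork_root (a point): point on the half's arm 20 mm nearer to the tube than fork_mid. The fork, from outside in: a 50 degree ramp up; a rounded ridge 2.5 mm high across both prongs, its crest 5 mm outside the seat; the seat, its floor at clamp z 93 mm when closed; the slot's end, which stops the bolt's shank about 1 mm behind the seat: a hard stop.
- half_pin (a point): on the clamp: the half's hinge axis, mid-width, parallel to the clamp's y. Closed, the half's z axis is upright and its rubber pad lies on the tube; it opens up and back, away from the bolt, by up to 1.8 rad, and starts 1.15 to 1.65 rad open. Stiff, about 0.12 N m: it stays where it is left.
- bolt_hinge (a joint): hinge of the swing bolt, rad: 0 = upright, grows as the bolt leans out from the tube (limit 1.25); in the seat it reads -0.16 to 0.16. Light friction (0.03 N m).
- bolt: swing bolt: 10 mm steel shank, cross bar (8 mm thick, 38 mm long, along y) and red barrel grip (24 mm thick, 26 mm long along y, flat ends). Origin: centre of the red grip, 84 mm from the bolt's hinge axis when slack, cross bar 27 mm below it; z along the shank, outwards. It draws out up to 12 mm against a spring (1.6 N slack, 2.8 N seated, 0.4 N/mm). Seated, the grip is at clamp z 124 mm, x 46 to 70 mm.
- bolt_pin (a point): the bolt's hinge axis, mid-width. Held firmly, draw the bolt out 8 to 11 mm before swinging it up over the closed half's fork, so that its cross bar clears ramp and ridge (pushed in slack it jams on the ramp), and let it go at the slot's end: the spring drops the bar into the seat. Let go on or short of the ridge, it stays out or slides out again.
- wrench: bystander: open-ended wrench, 160 mm, lying on the board. Origin: on its underside.
- collar: bystander: spare steel collar, 52 mm ring 18 mm high, lying on the board. Origin: on its underside.
- mug: bystander: white mug, 80 mm, 90 mm high. Origin: on its underside.
- tape: bystander: roll of clear tape lying flat, 100 mm, 48 mm high. Origin: on its underside.
- carton: bystander: small carton 110 x 80 x 60 mm. Origin: on its underside.

How it is judged:
By the outcome, as a careful person would: the job done as asked, in the order asked, and still so for the second after the job is handed in, with the robot touching nothing.
It also fails if it takes over 54 s, if anything falls off the work surface, if the arm or the gripper's body presses on something with over 40 N, if the wrist force passes 120 N, or if a joint passes its speed limit or range.

ROBOT

A 6-joint arm with a two-finger parallel gripper is mounted at the origin on the work surface. World frame = base frame: x ahead of the robot, y to its left, z up, the work surface at z = 0. Lengths are in m, angles in degrees, forces in N, time in s.
With the tool pointing down it reaches from about 0.4 to 0.825 m from the base axis. Payload 7 kg.
Tool frame: the origin (TCP) lies midway between the tips of the shut fingers; the grasp point (between the pads) lies 19 mm behind it; z points along the fingers, y is the direction in which the jaws open and shut (so a half turn about z gives the same grasp; the last joint's range is limited). The gripper opens to 88 mm and grips with 3 to 60 N. Pads are 19 mm wide; open, the fingers measure 130 mm over their backs; the gripper's body (78 mm by 193 mm) begins 47 mm behind the grasp point.
Start: joints at [16.507, 20.546, 0.682, 0, -70.136, -16.507], TCP at [0.675, -0, 0.227] pointing down, gripper open.
Joint ranges: [-176.03, 176.03], [-82.01, 121.73], [-58.28, 71.71], [-173.87, 95.51], [-174.79, -0.11], [-173.66, 173.66]. Speed limits (degrees/s): [136.94, 136.94, 172.46, 180, 180, 180].

INTERFACE

Orientations are given as a 3x3 rotation matrix whose columns are the frame's x, y, z axes.
In Python, from rig import robot gives the robot as it stands. Calls block until the motion is done:
- robot.goto(position, orientation): joint-space move of the TCP to a pose.
- robot.servo_line(position, ori=None, speed=0.15): straight line of the TCP; ori=None keeps the orientation; speed is the mean speed in m/s.
- robot.movej(angles): joint-space move.
- robot.move_gripper(opening): opening from 0.0 (shut) to 1.0 (fully open); the grip force is fixed at half the most; returns when the fingers have stopped.
- robot.dwell(seconds).
- robot.ik(position, orientation): joint angles nearest the present ones, or None.
- robot.grab_frame(name): name is "scene" or "side" or "wrist"; returns (picture, depth): 384x512x3 uint8, red, green, blue; 384x512 float32, m along the optical axis (not along the pixel's ray), 0 where there is no reading.
- robot.camera_info(name): a dict with "vfov" (degrees; the focal length in pixels is half the picture's height over the tangent of half this angle, whatever the lens; pixels are square), "cx", "cy" (the principal point, pixels), "k1" (the pictures are not rectified: a ray, as slopes to the right and down, at radius r is drawn at 1 + k1 r^2 times it, then the intrinsics apply), "view" (4x4, takes a point from world to camera coordinates); the wrist camera has in their place "T_tool_cam" (4x4, takes a point from camera to tool coordinates, whose origin is the TCP and whose axes are the flange's). Camera axes: x right, y down, z forward; pixel columns grow to the right and rows downward; lengths in m; the calibration is good to about 2 mm. A picture is of the moment at which its call begins: read the wrist's pose just before it. camera_info takes no time and is no camera call.
A pose or a line that the arm cannot do raises robot.Unreachable and nothing moves.
- robot.job_done(): hands the job in, once; it reports no verdict.
Readings, each from a call of its own:
- robot.read_t(): time.
- robot.read_qpos(): joint angles.
- robot.read_qvel(): joint speeds.
- robot.read_effort(): joint torques, N m.
- robot.read_position(): TCP position.
- robot.read_tcp_rot(): TCP orientation.
- robot.read_force(): force on the tool from outside, world axes, zero at the start.
- robot.read_ft_torque(): the same for the moment, N m.
- robot.read_grip_width(): opening from 0.0 (shut) to 1.0 (fully open).
Only numpy, scipy, OpenCV 4.12 (cv2) and the standard library are available. Lean on these libraries where they do the work, as an engineer would, in place of code of your own. Each camera call takes 0.05 s, during which the arm holds its last target. There are 200 camera calls.

## Working session

There is one attempt and no reset: what is moved stays moved. The work goes in short steps, each a Python script; the robot and the scene stay as the last script left them, time stands still between calls to the robot, and variables do not carry over. Pictures are saved under pics/ and viewed, about 8 in all and at most 12, crops included, and the job is handed in when it is done.

```bash
ls; mkdir -p pics; python3 - <<'E'
from rig import robot
import cv2,numpy as np
ims=[]
for n in ("scene","side"):
    p,d=robot.grab_frame(n); np.savez(f"{n}0.npz",p=p,d=d); cv2.imwrite(f"pics/{n}0.png",p[:,:,::-1])
    c=robot.camera_info(n); print(n,{k:(np.round(v,4).tolist() if k=="view" else v) for k,v in c.items()})
    print((d>0).mean(),d[d>0].min(),d.max())
print(robot.camera_info("wrist"),robot.read_t())
E
```

```text
pics
scene {'vfov': 53.366906261716075, 'cx': 255.20252104777046, 'cy': 190.05477363070008, 'k1': -0.08813754660068018, 'view': [[-0.6552, 0.7554, 0.0108, 0.3438], [0.6032, 0.5317, -0.5945, -0.2566], [-0.4548, -0.383, -0.804, 1.4543], [0.0, 0.0, 0.0, 1.0]]}
0.9958902994791666 0.5521171 3.519869
side {'vfov': 46.25844915096828, 'cx': 245.9569387656312, 'cy': 189.97683198562447, 'k1': -0.004789790765815736, 'view': [[0.7593, -0.6505, 0.0159, -0.3957], [-0.4224, -0.5113, -0.7484, 0.3077], [0.495, 0.5616, -0.663, 1.1257], [0.0, 0.0, 0.0, 1.0]]}
0.9961649576822916 0.7153546 3.8070025
{'vfov': 70.1297705822344, 'cx': 258.3095468327123, 'cy': 189.79876823215068, 'k1': -0.06641013495846111, 'T_tool_cam': array([[-3.18086112e-04, -9.51478367e-01, -3.07715478e-01,
         8.36506255e-02],
       [ 9.99999924e-01, -3.72667973e-04,  1.18614205e-04,
        -3.54346290e-05],
       [-2.27534553e-04, -3.07715417e-01,  9.51478413e-01,
        -1.58139155e-01],
       [ 0.00000000e+00,  0.00000000e+00,  0.00000000e+00,
         1.00000000e+00]])} 0.1
```

View pics/scene0.png

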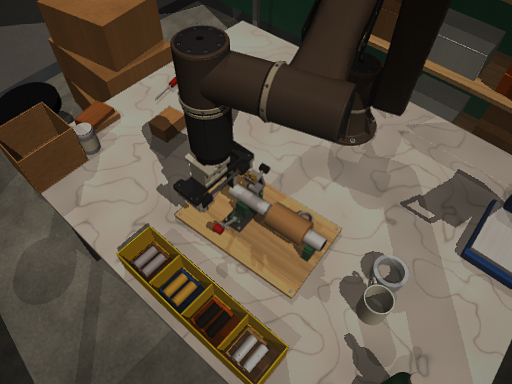

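View pics/side0.png

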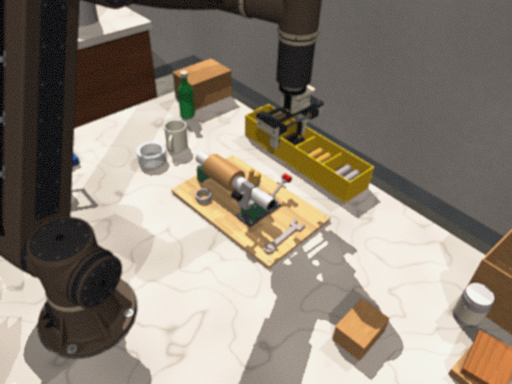

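```bash
cat > h.py <<'E'
import numpy as np,cv2
from rig import robot
def intr(c,shape=(384,512)):
    f=shape[0]/2/np.tan(np.radians(c["vfov"]/2)); return f
def camT(c,tool=None):  # cam->world
    if "view" in c: return np.linalg.inv(np.array(c["view"]))
    return tool@np.array(c["T_tool_cam"])
def slopes(c,uv):
    f=intr(c); uv=np.atleast_2d(uv).astype(float)
    K=np.array([[f,0,c["cx"]],[0,f,c["cy"]],[0,0,1]])
    return cv2.undistortPoints(uv.reshape(-1,1,2),K,np.array([c["k1"],0,0,0,0.])).reshape(-1,2)
def cloud(c,d,T):
    v,u=np.mgrid[:384,:512]; s=slopes(c,np.stack([u.ravel(),v.ravel()],1).astype(float))
    P=np.c_[s*d.ravel()[:,None],d.ravel()]
    return (P@T[:3,:3].T+T[:3,3]).reshape(384,512,3)
def ray(c,uv,T):
    s=slopes(c,uv)[0]; v=T[:3,:3]@np.r_[s,1]; return T[:3,3],v/np.linalg.norm(v)
def proj(c,P,T):
    Ti=np.linalg.inv(T); q=np.atleast_2d(P)@Ti[:3,:3].T+Ti[:3,3]; s=q[:,:2]/q[:,2:]
    r2=(s**2).sum(1,keepdims=True); return s*(1+c["k1"]*r2)*intr(c)+[c["cx"],c["cy"]]
def tri(rays):
    A=0;b=0
    for o,v in rays:
        M=np.eye(3)-np.outer(v,v); A=A+M; b=b+M@o
    p=np.linalg.solve(A,b); return p,[np.linalg.norm((np.eye(3)-np.outer(v,v))@(p-o)) for o,v in rays]
def toolT():
    T=np.eye(4); T[:3,:3]=robot.read_tcp_rot(); T[:3,3]=robot.read_position(); return T
E
python3 - <<'E'
from h import *
out=[];R={}
for n,(u0,v0,u1,v1) in (("scene",(165,140,355,305)),("side",(165,130,335,270))):
    z=np.load(n+"0.npz");p,d=z["p"],z["d"];c=robot.camera_info(n);T=camT(c);X=cloud(c,d,T)
    hsv=cv2.cvtColor(p,cv2.COLOR_RGB2HSV)
    roi=np.zeros(d.shape,bool);roi[v0:v1,u0:u1]=1
    red=roi&((hsv[...,0]<6)|(hsv[...,0]>174))&(hsv[...,1]>170)&(hsv[...,2]>90)
    nn,l,st,ce=cv2.connectedComponentsWithStats(red.astype(np.uint8))
    for i in range(1,nn):
        if st[i,4]>8: print(n,"red",st[i],ce[i],np.median(X[l==i],0)); R[n]=ray(c,ce[i],T)
    # roll: orange-brown points with z in .1-.14
    roll=roi&(X[...,2]>.075)&(X[...,2]<.135)&(hsv[...,1]>90)&(hsv[...,0]>5)&(hsv[...,0]<22)
    tub=roi&(X[...,2]>.075)&(X[...,2]<.115)&(hsv[...,1]<60)&(hsv[...,2]>90)
    for nm,m in(("roll",roll),("tube",tub)):
        P=X[m]; mu=P.mean(0); w=np.linalg.svd(P-mu,full_matrices=False)[2][0]; print(n,nm,m.sum(),mu,w,P.min(0),P.max(0))
    bd=roi&(abs(X[...,2]-.015)<.006)&(hsv[...,1]>80)
    P=X[bd][:,:2].astype(np.float32); print(n,"board",cv2.minAreaRect(P*1000), np.median(X[bd][:,2]))
    cr=cv2.resize(p[v0:v1,u0:u1],None,fx=4,fy=4,interpolation=cv2.INTER_CUBIC)[:600,:800]; cv2.imwrite(f"pics/{n}c.png",cr[:,:,::-1])
if len(R)==2: print(tri(list(R.values())))
E
```

```text
scene red [213 224  10   9  56] [217.19642857 227.73214286] [ 0.68925672 -0.00103808  0.08853168]
scene roll 1307 [0.58526756 0.13573926 0.10791496] [ 0.93530993 -0.33370736 -0.11762114] [ 0.48438308 -0.08142707  0.07501035] [0.92965767 0.25579856 0.12811495]
scene tube 793 [0.55061036 0.0763492  0.10133307] [ 0.0363659  -0.99932252 -0.00565898] [ 0.49781921 -0.06167244  0.08658772] [0.57732593 0.25478413 0.11058266]
scene board ((520.94921875, 22.39862060546875), (610.8536376953125, 685.2862548828125), 41.66789245605469) 0.015839204458353906
side red [283 175   8   6  30] [286.53333333 177.3       ] [ 0.67850735 -0.00817001  0.0858863 ]
side roll 798 [0.53030322 0.1270968  0.10889037] [-0.11380332  0.99335151  0.01736598] [ 0.45841281 -0.02852128  0.07509385] [0.92807731 0.23451693 0.13324675]
side tube 733 [0.53623806 0.08193345 0.09669854] [ 0.00701431  0.99971726 -0.02272005] [ 0.48303321 -0.06906349  0.07512903] [0.68478471 0.4549152  0.11499163]
side board ((681.0653076171875, 81.55621337890625), (523.5841674804688, 509.85052490234375), 3.996361255645752) 0.015804593314857396
(array([ 0.68474629, -0.00376545,  0.08042581]), [np.float64(0.0007867197092502874), np.float64(0.0007867197092502776)])
```

View pics/sidec.png

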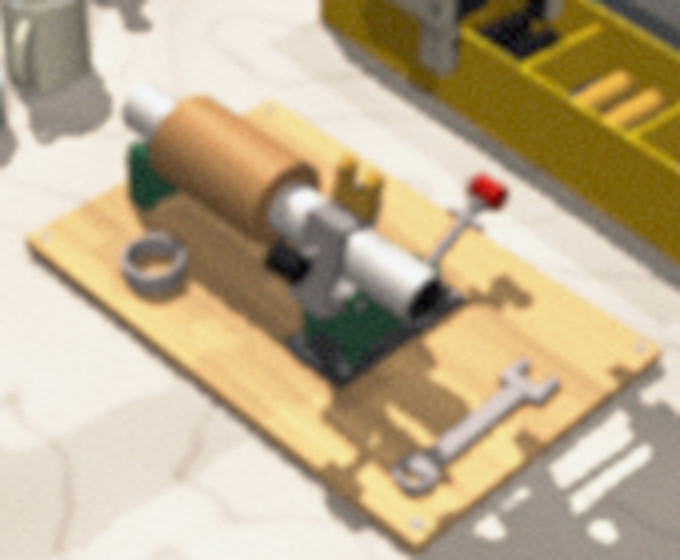

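```bash
python3 - <<'E'
from h import *
from scipy.optimize import least_squares
pts=[];rp=[]
for n in("scene","side"):
    z=np.load(n+"0.npz");p,d=z["p"],z["d"];c=robot.camera_info(n);T=camT(c);X=cloud(c,d,T)
    hsv=cv2.cvtColor(p,cv2.COLOR_RGB2HSV)
    b=(X[...,0]>.5)&(X[...,0]<.61)&(X[...,1]>-.1)&(X[...,1]<.3)
    t=b&(X[...,2]>.088)&(X[...,2]<.11)&(hsv[...,1]<50)&(hsv[...,2]>100); r=b&(X[...,2]>.09)&(X[...,2]<.13)&(hsv[...,1]>90)
    pts.append(X[t]);rp.append(X[r])
    P=[]
    if n=="side":
        for u,v in((265,100),(28,240),(420,550),(660,350)):
            o,w=ray(c,(165+u/4,130+v/4),T); q=o+w*(.015-o[2])/w[2]; P.append(q[:2])
        P=np.array(P); print("board corners",P.round(4).tolist(),[np.linalg.norm(P[i]-P[i-1]).round(3) for i in range(4)],P.mean(0)); print(np.degrees(np.arctan2(*(P[0]-P[3])[::1])),np.degrees(np.arctan2(*(P[1]-P[2]))))
def res(a,T,R,o): 
    f=lambda P,r:(np.hypot((P[:,0]-a[0]-a[1]*P[:,1])/np.hypot(1,a[1]),P[:,2]-a[2])-r)
    return np.r_[f(T,.021),f(R,.038)]
for i in((0,),(1,),(0,1)):
    Tt=np.vstack([pts[k] for k in i]);Rr=np.vstack([rp[k] for k in i])
    s=least_squares(res,[.55,0,.085],args=(Tt,Rr,0),loss="soft_l1",f_scale=.002); print(i,s.x,np.median(abs(s.fun)),"roll y",np.percentile(Rr[:,1],[1,99]),"tube y",np.percentile(Tt[:,1],[1,99]))
# black grip guess: side px (237.5,195.5)
c=robot.camera_info("side");T=camT(c);o,w=ray(c,(237.5,195.5),T)
for z in(.08,.1,.12):print("blk",z,o+w*(z-o[2])/w[2])
print(X[195,237],X[176,254]) # half grip, fork (side cloud)
T=toolT();print(T.round(3).tolist());p,d=robot.grab_frame("wrist");np.savez("w0.npz",p=p,d=d,T=T);cv2.imwrite("pics/w0.png",cv2.resize(p,(768,576))[:,:,::-1])
E
```

```text
board corners [[0.6776, 0.2636], [0.4113, 0.24], [0.4393, -0.1957], [0.7113, -0.1719]] [np.float64(0.437), np.float64(0.267), np.float64(0.437), np.float64(0.273)] [0.55987139 0.03401415]
-4.417356617082386 -3.6837329357236355
(0,) [ 0.55241012 -0.06684193  0.08510303] 0.0012680315435486568 roll y [0.0748982  0.20187021] tube y [-0.05629215  0.25343561]
(1,) [ 0.55219106 -0.06322633  0.08521103] 0.0014789280693076317 roll y [0.07745705 0.19275957] tube y [-0.06524223  0.2540627 ]
(0, 1) [ 0.55228101 -0.06539516  0.08511999] 0.0013531723332458126 roll y [0.07618718 0.20138943] tube y [-0.06409565  0.25356107]
blk 0.08 [0.51169127 0.02983025 0.08      ]
blk 0.1 [0.4975502  0.01295091 0.1       ]
blk 0.12 [ 0.48340913 -0.00392843  0.12      ]
[ 0.46367455 -0.02532234  0.14826482] [ 0.54177031 -0.00710365  0.16354221]
[[-0.0, -1.0, -0.002, 0.675], [-1.0, 0.0, -0.0, -0.0], [0.0, 0.002, -1.0, 0.226], [0.0, 0.0, 0.0, 1.0]]
```

View pics/w0.png

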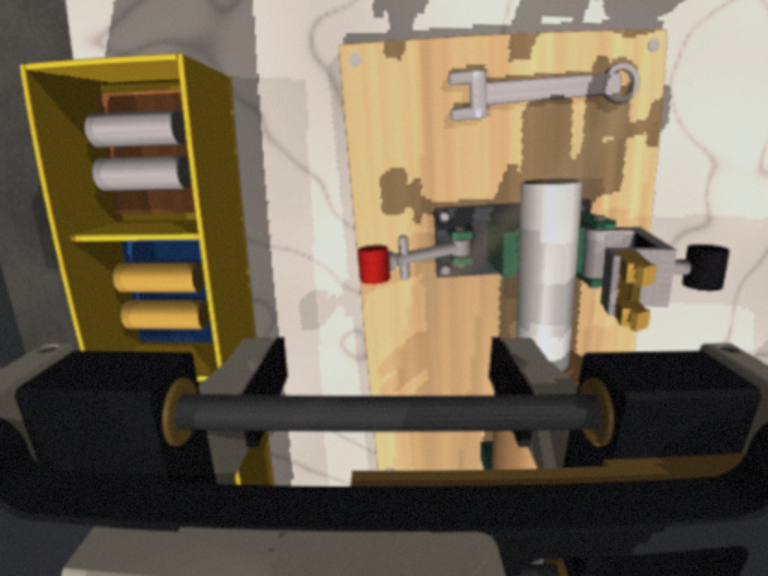

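```bash
python3 - <<'E'
from h import *
z=np.load("w0.npz");p,d,Tt=z["p"],z["d"],z["T"];cw=robot.camera_info("wrist");T=camT(cw,Tt);X=cloud(cw,d,T)
hsv=cv2.cvtColor(p,cv2.COLOR_RGB2HSV)
def blob(m,box):
    u0,v0,u1,v1=box;k=np.zeros(m.shape,np.uint8);k[v0:v1,u0:u1]=m[v0:v1,u0:u1]
    n,l,st,ce=cv2.connectedComponentsWithStats(k);i=1+np.argmax(st[1:,4]);return l==i,ce[i],st[i]
red,cr,sr=blob((hsv[...,1]>150)&((hsv[...,0]<8)|(hsv[...,0]>172)),(230,150,275,200))
blk,cb,sb=blob((hsv[...,2]<50),(450,150,495,205))
frk,cf,sf=blob((hsv[...,1]>140)&(hsv[...,0]>12)&(hsv[...,0]<30),(395,160,445,225))
print(cr,sr,np.median(X[red],0));print(cb,sb,np.median(X[blk],0));print(cf,sf,np.median(X[frk],0))
cs=robot.camera_info("side");cc=robot.camera_info("scene")
R=[ray(cw,cr,T),ray(cs,(286.5,177.3),camT(cs)),ray(cc,(217.2,227.7),camT(cc))]
pr=tri(R);print("red",pr)
a=np.radians(3.85);Rz=np.array([[np.cos(a),-np.sin(a),0],[np.sin(a),np.cos(a),0],[0,0,1]])
# y0: clamp frame; origin on tube line x=.5523-.0654y
pb=tri([ray(cw,cb,T),ray(cs,(237.5,195.5),camT(cs))]);print("blk side/wrist",pb)
y0=pr[0][1]-np.sin(a)*.13
for yy in(y0-.003,y0,y0+.003):
  O=np.array([.5523-.0654*yy,yy,0]);print("O",O)
  # black ray ∩ clamp plane y=0
  for nm,c,rr in(("red",cr,None),("blk",cb,None),("fork",cf,None)):
    o,w=ray(cw,c,T);o2=Rz.T@(o-O);w2=Rz.T@w;q=o2-w2*o2[1]/w2[1]
    h=np.array([58,0,37])/1e3 if nm=="red" else np.array([-38,0,85])/1e3
    v=q-h;print(nm,q.round(4),"r",np.hypot(v[0],v[2]).round(4),"ang",np.arctan2(v[0],v[2]).round(3))
  print("red tri in clamp",Rz.T@(pr[0]-O),"blk tri",Rz.T@(pb[0]-O))
E
```

```text
[248.90848214 176.25446429] [239 164  20  26 448] [ 0.68476231 -0.00397918  0.08739643]
[470.40724638 177.76666667] [456 164  29  29 690] [ 0.4751199  -0.0190021   0.14702354]
[421.87470998 192.9037123 ] [411 168  26  52 862] [ 0.54080362 -0.01208577  0.17896891]
red (array([ 0.68493594, -0.00307164,  0.08077578]), [np.float64(0.0010276777929461723), np.float64(0.000883363122133121), np.float64(0.001191822876965759)])
blk side/wrist (array([ 0.46986147, -0.01819462,  0.13924488]), [np.float64(0.0016081987758887416), np.float64(0.0016081987758887585)])
O [ 0.55326795 -0.01480044  0.        ]
red [0.1316 0.     0.0954] r 0.094 ang 0.9
blk [-0.075   0.      0.1508] r 0.0755 ang -0.511
fork [-0.0099  0.      0.1814] r 0.1004 ang 0.283
red tri in clamp [0.13215837 0.00286153 0.08077578] blk tri [-0.08344615  0.00221377  0.13924488]
O [ 0.55307175 -0.01180044  0.        ]
red [0.1322 0.     0.0841] r 0.0879 ang 1.005
blk [-0.0825  0.      0.1417] r 0.0721 ang -0.665
fork [-0.0149  0.      0.1735] r 0.0914 ang 0.256
red tri in clamp [ 0.1321527  -0.00014487  0.08077578] blk tri [-0.08345183 -0.00079263  0.13924488]
O [ 0.55287555 -0.00880044  0.        ]
red [0.1328 0.     0.0728] r 0.0829 ang 1.124
blk [-0.09    0.      0.1326] r 0.0705 ang -0.829
fork [-0.0198  0.      0.1655] r 0.0826 ang 0.222
red tri in clamp [ 0.13214702 -0.00315127  0.08077578] blk tri [-0.0834575  -0.00379903  0.13924488]
```

```bash
cat >> h.py <<'E'
YAW=np.radians(3.85);O=np.array([.5531,-.0118,0])
Rc=np.array([[np.cos(YAW),-np.sin(YAW),0],[np.sin(YAW),np.cos(YAW),0],[0,0,1]])
def W(x,y,z): return O+Rc@np.array([x,y,z])
def ori(tilt,s=-1):  # approach = (sin t,0,-cos t) in clamp frame; jaws along s*clamp y
    z=np.array([np.sin(tilt),0,-np.cos(tilt)]);y=np.array([0,s,0.]);x=np.cross(y,z)
    return Rc@np.stack([x,y,z],1)
def tcp(x,y,z,tilt,s=-1,dep=.019): # TCP for grasp point at clamp x,y,z
    R=ori(tilt,s); return W(x,y,z)+R[:,2]*dep,R
def hg(op,r=.071): # black grip clamp x,z at opening
    a=np.arctan2(38,60)-op; return -.038+r*np.sin(a),.085+r*np.cos(a)
def bg(q,r=.084): return .058+r*np.sin(q),.037+r*np.cos(q)
E
python3 - <<'E'
from h import *
for s in(-1,1):
  print("s",s)
  for op,t in((1.25,0),(1.25,.3),(1.25,.5),(.6,.2),(0,0),(0,-.3)):
    x,z=hg(op);q=robot.ik(*tcp(x,0,z,t,s));print("half",op,t,None if q is None else np.round(q).tolist())
  for b,t in((1.04,0),(1.04,-.3),(1.04,-.6),(0,0)):
    x,z=bg(b,.084 if b else .095);q=robot.ik(*tcp(x,0,z,t,s));print("bolt",b,t,None if q is None else np.round(q).tolist())
E
```

```text
s -1
half 1.25 0 [22.0, 7.0, -33.0, 0.0, -50.0, 72.0]
half 1.25 0.3 [27.0, -3.0, -52.0, 15.0, -26.0, 54.0]
half 1.25 0.5 None
half 0.6 0.2 [23.0, 4.0, -38.0, 6.0, -38.0, 66.0]
half 0 0 [19.0, 14.0, -23.0, 0.0, -53.0, 75.0]
half 0 -0.3 [16.0, 24.0, -8.0, -4.0, -74.0, 79.0]
bolt 1.04 0 [16.0, 29.0, -9.0, 0.0, -52.0, 78.0]
bolt 1.04 -0.3 [14.0, 38.0, 7.0, -3.0, -76.0, 81.0]
bolt 1.04 -0.6 [13.0, 49.0, 23.0, -5.0, -98.0, 82.0]
bolt 0 0 [18.0, 20.0, -16.0, 0.0, -54.0, 76.0]
s 1
half 1.25 0 [22.0, 7.0, -33.0, 0.0, -50.0, -108.0]
half 1.25 0.3 [27.0, -3.0, -52.0, 15.0, -26.0, -126.0]
half 1.25 0.5 None
half 0.6 0.2 [23.0, 4.0, -38.0, 6.0, -38.0, -114.0]
half 0 0 [19.0, 14.0, -23.0, 0.0, -53.0, -105.0]
half 0 -0.3 [16.0, 24.0, -8.0, -4.0, -74.0, -101.0]
bolt 1.04 0 [16.0, 29.0, -9.0, 0.0, -52.0, -102.0]
bolt 1.04 -0.3 [14.0, 38.0, 7.0, -3.0, -76.0, -99.0]
bolt 1.04 -0.6 [13.0, 49.0, 23.0, -5.0, -98.0, -98.0]
bolt 0 0 [18.0, 20.0, -16.0, 0.0, -54.0, -104.0]
```

```bash
python3 - <<'E'
from h import *
robot.move_gripper(.65)
x,z=hg(1.25);p,R=tcp(x,0,z+.085,0);robot.goto(p,R)
robot.dwell(.2);print("t",robot.read_t(),"F",robot.read_force(),robot.read_position()-p,"w",robot.read_grip_width())
Tt=toolT();p,d=robot.grab_frame("wrist");np.savez("w1.npz",p=p,d=d,T=Tt);cv2.imwrite("pics/w1.png",cv2.resize(p,(640,480))[:,:,::-1])
E
```

```text
t 2.4583 F [-0.13367371  0.35782156  0.64191089] [ 3.46325484e-04  6.91792200e-05 -1.18844632e-04] w 0.6509440411655266
```

View pics/w1.png

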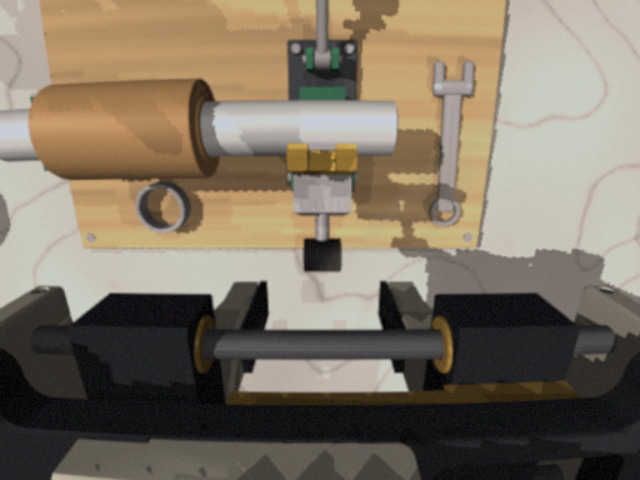

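```bash
python3 - <<'E'
from h import *
cw=robot.camera_info("wrist");z0=np.load("w0.npz");z=np.load("w1.npz");T0=camT(cw,z0["T"]);T=camT(cw,z["T"])
p=z["p"];hsv=cv2.cvtColor(p,cv2.COLOR_RGB2HSV);m=np.zeros((384,512),np.uint8);m[188:220,235:280]=(hsv[188:220,235:280,2]<55)
n,l,st,ce=cv2.connectedComponentsWithStats(m);i=1+np.argmax(st[1:,4]);print(st[i],ce[i])
q,e=tri([ray(cw,ce[i],T),ray(cw,(470.4,177.77),T0)]);c=Rc.T@(q-O);print("grip clamp",c,e,"r",np.hypot(c[0]+.038,c[2]-.085),"open",np.arctan2(38,60)-np.arctan2(c[0]+.038,c[2]-.085))
X=cloud(cw,z["d"],T);print("depth",Rc.T@(np.median(X[l==i],0)-O))
# tube edges direction / fork / hinge plate y
P=(X-O)@Rc
for nm,(u0,v0,u1,v1),lo in(("fork",(228,113,290,140),22),):
    k=(hsv[...,1]>140)&(hsv[...,0]>12)&(hsv[...,0]<30);kk=np.zeros_like(k);kk[v0:v1,u0:u1]=k[v0:v1,u0:u1];kk&=P[...,2]>.1
    print(nm,kk.sum(),np.median(P[kk],0),np.percentile(P[kk],2,0),np.percentile(P[kk],98,0))
E
```

```text
[244 191  28  26 593] [256.16526138 202.76559865]
grip clamp [-0.08431807  0.00147547  0.13824642] [np.float64(0.0008301785178444052), np.float64(0.0008301785178443515)] r 0.07057297727415664 open 1.2804929685459072
depth [-0.07951252  0.00225777  0.14775779]
fork 1120 [-0.01548268  0.00109041  0.18155553] [-0.02466209 -0.01616934  0.15837363] [-0.00767813  0.0179811   0.18758621]
```

```bash
sed -i 's/O=np.array(\[.5531,-.0118,0\])/O=np.array([.5531,-.0108,0])/' h.py; python3 - <<'E'
from h import *
op=1.275
x,z=hg(op);robot.servo_line(tcp(x,0,z,0)[0],speed=.12)
print("down F",robot.read_force().round(2),robot.read_t())
robot.move_gripper(0.0);robot.dwell(.1)
print("grip",robot.read_grip_width()*88,"F",robot.read_force().round(2),robot.read_ft_torque().round(2),robot.read_t())
F0=robot.read_force()
for o in np.linspace(op,.95,3)[1:]:
    x,z=hg(o);robot.servo_line(tcp(x,0,z,0)[0],speed=.06)
    a=np.arctan2(38,60)-o;t=np.array([np.cos(a),0,-np.sin(a)]);F=Rc.T@robot.read_force()
    print(round(o,3),F.round(2),"tan",(-F@t).round(2),"w",(robot.read_grip_width()*88).round(2),robot.read_t())
E
```

```text
down F [ 0.01 -0.26  0.9 ] 3.375
grip 26.09211952457464 F [ 0.36 -2.91  2.76] [-1.26  0.01  0.06] 4.0917Traceback (most recent call last):
  File "<stdin>", line 11, in <module>
AttributeError: 'float' object has no attribute 'round'
```

```bash
cat > arc.py <<'E'
from h import *
import sys
def state(o):
    a=np.arctan2(38,60)-o;t=np.array([np.cos(a),0,-np.sin(a)]);F=Rc.T@robot.read_force()
    n=np.array([np.sin(a),0,np.cos(a)]);return F,-F@t,F@n
def go(ops,sp,lim):
    for o in ops:
        x,z=hg(o);robot.servo_line(tcp(x,0,z,0)[0],speed=sp)
        F,ft,fr=state(o);print(round(float(o),3),F.round(2),"tan",round(float(ft),2),"rad",round(float(fr),2),"w",round(robot.read_grip_width()*88,2),round(robot.read_t(),2),flush=True)
        if abs(ft)>lim or abs(fr)>40: print("stop");return o
E
python3 - <<'E'
from arc import *
go([.95,.78,.6],.08,15)
E
```

```text
0.95 [-4.07 -2.41  0.24] tan 3.69 rad 1.75 w 26.02 4.72
0.78 [-2.09 -3.91 -1.11] tan 2.28 rad -0.64 w 26.07 5.03
0.6 [-1.4 -4.9 -0.2] tan 1.41 rad -0.15 w 25.57 5.33
```

```bash
python3 - <<'E'
from arc import *
if go([.45,.3,.2,.12],.07,12) is None: go(np.arange(.1,-.08,-.01),.03,9)
E
```

```text
0.45 [-0.95 -5.24 -0.62] tan 0.88 rad -0.72 w 25.97 5.63
0.3 [-0.78 -5.48  0.14] tan 0.78 rad -0.07 w 26.29 5.93
0.2 [ 0.29 -4.95  1.78] tan 0.37 rad 1.77 w 25.94 6.18
0.12 [ 0.66 -5.81  2.4 ] tan 0.44 rad 2.45 w 25.94 6.43
0.1 [ 0.39 -5.52  3.95] tan 1.42 rad 3.71 w 26.03 6.68
0.09 [-1.5  -5.65  4.99] tan 3.62 rad 3.75 w 26.12 6.93
0.08 [-1.82 -6.02  4.81] tan 3.85 rad 3.41 w 25.77 7.18
0.07 [-1.29 -4.95  5.43] tan 3.72 rad 4.17 w 25.98 7.43
0.06 [-1.73 -5.49  5.21] tan 4.03 rad 3.72 w 25.96 7.68
0.05 [-0.89 -5.94  4.35] tan 2.92 rad 3.34 w 25.67 7.93
0.04 [-0.54 -4.6   5.26] tan 3.1 rad 4.28 w 25.79 8.18
0.03 [-0.71 -4.71  4.84] tan 3.08 rad 3.81 w 25.89 8.43
0.02 [-2.79 -5.28  4.55] tan 4.74 rad 2.44 w 25.87 8.68
0.01 [-0.78 -5.71  5.31] tan 3.46 rad 4.11 w 26.01 8.93
0.0 [-1.08 -4.84  5.79] tan 4.01 rad 4.32 w 25.95 9.18
-0.01 [-1.31 -5.06  5.23] tan 3.95 rad 3.68 w 25.49 9.43
-0.02 [-1.55 -5.19  5.51] tan 4.33 rad 3.74 w 25.55 9.68
-0.03 [-1.85 -5.95  5.64] tan 4.7 rad 3.64 w 25.89 9.93
-0.04 [-0.04 -5.26  5.73] tan 3.29 rad 4.69 w 26.13 10.18
-0.05 [-0.95 -5.08  5.29] tan 3.83 rad 3.78 w 26.13 10.43
-0.06 [-0.11 -5.61  5.1 ] tan 3.07 rad 4.07 w 25.49 10.68
-0.07 [-0.4  -5.19  4.71] tan 3.11 rad 3.55 w 25.79 10.93
```

```bash
python3 - <<'E'
from h import *
P=robot.read_position();print((Rc.T@(P-O)).round(4),"cmd",hg(-.07),robot.read_tcp_rot().round(3).tolist(),robot.read_effort())
p,d=robot.grab_frame("side");cv2.imwrite("pics/s1.png",cv2.resize(p[120:260,170:330],None,fx=4,fy=4,interpolation=cv2.INTER_CUBIC)[:,:,::-1]);np.savez("s1.npz",p=p,d=d)
E
```

```text
[ 0.0058 -0.0002  0.1247] cmd (np.float64(0.004090986118568063), np.float64(0.14217822039523886)) [[0.998, 0.068, 0.005], [0.068, -0.998, 0.0], [0.005, 0.0, -1.0]] [ 3.01008739e+00 -4.34083343e+01  2.44066501e+01  3.83281857e+00
  9.90861095e-01 -2.65131943e-02]
```

View pics/s1.png

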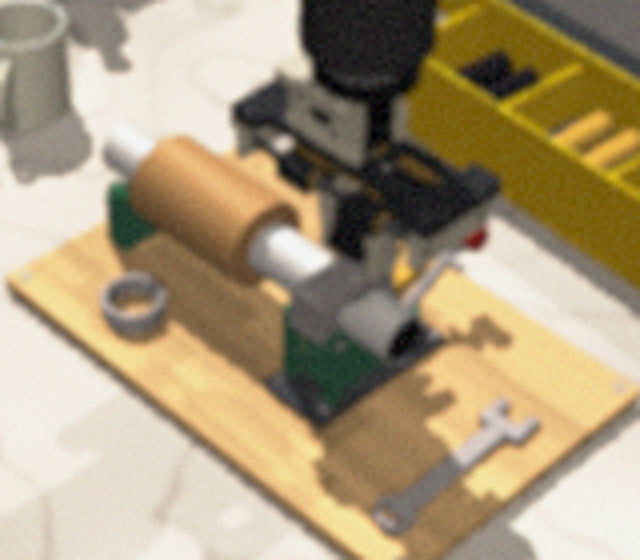

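```bash
python3 - <<'E'
from h import *
robot.move_gripper(.55);print("F",robot.read_force().round(2))
p,R=tcp(-.0,0,.145+.08,0);robot.servo_line(tcp(.004,0,.2,0)[0],speed=.2);robot.servo_line(p,speed=.2);robot.dwell(.1)
print(robot.read_force().round(2),robot.read_t())
T=toolT();p,d=robot.grab_frame("wrist");np.savez("w2.npz",p=p,d=d,T=T);cv2.imwrite("pics/w2.png",cv2.resize(p,(640,480))[:,:,::-1])
E
```

```text
F [-0.31 -1.02  0.16]
[ 0.68 -1.07 -0.35] 12.4333
```

View pics/w2.png

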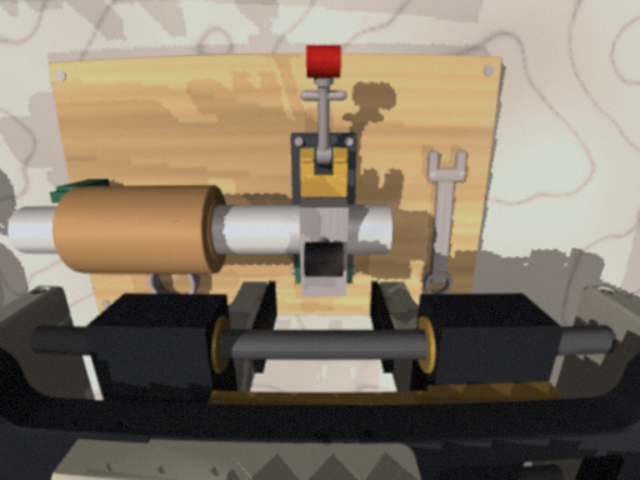

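```bash
python3 - <<'E'
from h import *
cw=robot.camera_info("wrist");z=np.load("w2.npz");T=camT(cw,z["T"]);p=z["p"];hsv=cv2.cvtColor(p,cv2.COLOR_RGB2HSV)
X=cloud(cw,z["d"],T);P=(X-O)@Rc
def blob(m,b):
    u0,v0,u1,v1=b;k=np.zeros((384,512),np.uint8);k[v0:v1,u0:u1]=m[v0:v1,u0:u1];n,l,st,ce=cv2.connectedComponentsWithStats(k);i=1+np.argmax(st[1:,4]);return l==i,st[i],ce[i]
m,st,ce=blob(hsv[...,2]<55,(238,188,280,224));print("blk",st,ce,np.median(P[m],0),np.percentile(P[m],98,0))
o,w=ray(cw,ce,T);o=Rc.T@(o-O);w=Rc.T@w
for zz in(.14,.145,.15,.155):print(zz,(o+w*(zz-o[2])/w[2]).round(4))
m,st,ce=blob((hsv[...,1]>140)&(hsv[...,0]>12)&(hsv[...,0]<30)&(P[...,2]>.07),(238,115,282,160));print("fork",st,np.median(P[m],0),np.percentile(P[m],[2,50,98],0).round(4).tolist())
m,st,ce=blob((hsv[...,1]>150)&((hsv[...,0]<8)|(hsv[...,0]>172)),(235,30,285,70));print("red",st,ce,np.median(P[m],0))
o,w=ray(cw,ce,T);o=Rc.T@(o-O);w=Rc.T@w
z0=np.load("w0.npz");q,e=tri([ray(cw,ce,T),ray(cw,(248.9,176.25),camT(cw,z0["T"]))]);c=Rc.T@(q-O);v=c-[.058,0,.037];print(c,e,"r",np.hypot(v[0],v[2]),"q",np.arctan2(v[0],v[2]))
E
```

```text
blk [244 193  30  28 744] [257.86962366 206.37365591] [0.00290166 0.00044074 0.1566926 ] [0.00990444 0.01176457 0.15911564]
0.14 [-0.0042  0.0006  0.14  ]
0.145 [-0.0023  0.0006  0.145 ]
0.15 [-0.0003  0.0006  0.15  ]
0.155 [0.0017 0.0005 0.155 ]
fork [ 240  119   38   39 1101] [ 0.04574335 -0.00045996  0.09660399] [[0.0291, -0.0175, 0.0871], [0.0457, -0.0005, 0.0966], [0.0672, 0.0172, 0.1002]]
red [245  37  28  25 658] [258.42097264  48.71428571] [0.13036324 0.00045205 0.08762243]
[0.13247606 0.00017089 0.07839779] [np.float64(0.00023942437501107454), np.float64(0.00023942437501111205)] r 0.08520833339411692 q 1.0634701050500643
```

```bash
python3 - <<'E'
from h import *
robot.move_gripper(0.0)
f=lambda z:W(0,0,z)
robot.servo_line(f(.162),speed=.15);F0=robot.read_force()
for z in np.arange(.160,.147,-.001):
    robot.servo_line(f(z),speed=.03);F=robot.read_force()-F0
    print(round(z,4),F.round(2),round(robot.read_position()[2],4),flush=True)
    if F[2]>14: break
print(robot.read_t())
E
```

```text
0.16 [ 1.31 -1.04 -0.37] 0.1605
0.159 [ 1.36 -0.51 -0.13] 0.1591
0.158 [ 2.17 -0.94  2.62] 0.1584
0.157 [4.01 0.46 5.51] 0.1579
0.156 [ 5.47 -1.02  7.3 ] 0.1574
0.155 [ 6.33 -0.96  7.92] 0.157
0.154 [ 4.39 -1.05 14.1 ] 0.1568
15.6083
```

```bash
cat > bolt.py <<'E'
from h import *
Q0=1.06
def pose(q,r,k=.3):
    x,z=bg(q,r);return tcp(x,0,z,-k*q/Q0)
def st(q,F0,msg=""):
    F=Rc.T@(robot.read_force()-F0);t=np.array([np.cos(q),0,-np.sin(q)]);n=np.array([np.sin(q),0,np.cos(q)])
    P=Rc.T@(robot.read_position()-robot.read_tcp_rot()[:,2]*-0-O)-0;R=robot.read_tcp_rot();g=Rc.T@(robot.read_position()-R[:,2]*.019-O);v=g-[.058,0,.037]
    print(msg,"q",round(float(q),3),"tan",round(float(F@t),2),"rad",round(float(F@n),2),"Fy",round(float(F[1]),2),"act r",np.hypot(v[0],v[2]).round(4),"q",np.arctan2(v[0],v[2]).round(3),"w",round(robot.read_grip_width()*88,1),"t",round(robot.read_t(),2),flush=True)
    return F@t,F@n
E
python3 - <<'E'
from bolt import *
z=np.load("w0.npz");cw=robot.camera_info("wrist");X=cloud(cw,z["d"],camT(cw,z["T"]));m=(X[...,0]>.72)&(X[...,2]>.02)&(X[...,2]<.13)&(abs(X[...,1])<.13)
print("bin",m.sum(),np.percentile(X[m],[1,50,99],0).round(3).tolist())
robot.servo_line(W(0,0,.2),speed=.2);robot.move_gripper(.55)
p,R=pose(Q0,.0845);h=p-R[:,2]*.075;robot.goto(W(.08,0,.215),ori(-.15));robot.goto(h,R);robot.dwell(.15);F0=robot.read_force();np.save("F0.npy",F0);print(F0,robot.read_t())
T=toolT();p,d=robot.grab_frame("wrist");np.savez("w3.npz",p=p,d=d,T=T);T=camT(cw,T);hsv=cv2.cvtColor(p,cv2.COLOR_RGB2HSV)
k=((hsv[...,1]>150)&((hsv[...,0]<8)|(hsv[...,0]>172))).astype(np.uint8);n,l,s,ce=cv2.connectedComponentsWithStats(k);i=1+np.argmax(s[1:,4]);print(s[i],ce[i],np.median(((cloud(cw,d,T)-O)@Rc)[l==i],0))
q,e=tri([ray(cw,ce[i],T),ray(cw,(248.9,176.25),camT(cw,z["T"])),ray(cw,(258.42,48.71),camT(cw,np.load("w2.npz")["T"]))]);c=Rc.T@(q-O);v=c-[.058,0,.037];print("red",c,e,"r",np.hypot(v[0],v[2]),"q",np.arctan2(v[0],v[2]))
E
```

```text
bin 20591 [[0.81, -0.128, 0.022], [0.88, -0.034, 0.055], [0.928, 0.098, 0.091]]
[-0.37405186 -0.51861946  0.63686986] 18.0417
[242 191  33  26 775] [258.         203.28645161] [0.13962019 0.00053986 0.08666271]
red [0.13256508 0.00036561 0.07765098] [np.float64(0.00019111835365326655), np.float64(0.00019729793402155992), np.float64(0.00034051432800680015)] r 0.08492616536230733 q 1.071665407922403
```

Three rays agree to 0.3 mm: red grip at clamp (132.6, 0.4, 77.7) mm, r 84.9, q 1.07. Grasp and draw.

```bash
python3 - <<'E'
from bolt import *
F0=np.load("F0.npy");robot.servo_line(*pose(1.07,.0845),speed=.1);st(1.07,F0,"down")
robot.move_gripper(0.0);robot.dwell(.1);st(1.07,F0,"grip")
for r in(.0875,.0905,.0945): robot.servo_line(*pose(1.07,r),speed=.04);robot.dwell(.05);st(1.07,F0,"draw")
E
```

```text
down q 1.07 tan -0.01 rad 0.88 Fy -0.03 act r 0.0853 q 1.067 w 48.4 t 19.0
grip q 1.07 tan 0.99 rad 1.41 Fy -0.07 act r 0.0848 q 1.069 w 26.0 t 19.6
draw q 1.07 tan -0.17 rad -1.49 Fy -0.06 act r 0.0867 q 1.071 w 25.9 t 19.9
draw q 1.07 tan 0.77 rad -4.17 Fy -0.4 act r 0.09 q 1.071 w 26.1 t 20.2
draw q 1.07 tan 1.31 rad -5.91 Fy -0.62 act r 0.0939 q 1.07 w 25.9 t 20.5
```

```bash
python3 - <<'E'
from bolt import *
F0=np.load("F0.npy")
for q in(.9,.73,.56,.42,.32):
    robot.servo_line(*pose(q,.0948),speed=.08);a,b=st(q,F0,"swing")
    if abs(a)>9 or b<-14: print("STOP");raise SystemExit
for q in np.arange(.295,-.25,-.025):
    robot.servo_line(*pose(q,.0948),speed=.04);a,b=st(q,F0,"near")
    if abs(a)>7 or b<-14: print("STOP");break
E
```

```text
swing q 0.9 tan 3.63 rad -5.93 Fy -1.47 act r 0.0952 q 0.896 w 26.0 t 20.84
swing q 0.73 tan 3.9 rad -5.75 Fy -0.97 act r 0.0951 q 0.729 w 26.1 t 21.18
swing q 0.56 tan 3.13 rad -6.45 Fy -1.38 act r 0.0951 q 0.561 w 25.6 t 21.52
swing q 0.42 tan 2.95 rad -4.68 Fy -1.35 act r 0.0951 q 0.422 w 25.5 t 21.83
swing q 0.32 tan 2.26 rad -5.85 Fy -1.09 act r 0.0951 q 0.323 w 25.7 t 22.09
near q 0.295 tan 4.87 rad -5.69 Fy -1.28 act r 0.0949 q 0.3 w 26.2 t 22.34
near q 0.27 tan 4.02 rad -5.63 Fy -1.52 act r 0.0949 q 0.27 w 25.7 t 22.59
near q 0.245 tan 3.76 rad -6.19 Fy -1.79 act r 0.0949 q 0.243 w 25.9 t 22.84
near q 0.22 tan 4.71 rad -5.66 Fy -0.97 act r 0.095 q 0.218 w 25.7 t 23.09
near q 0.195 tan 3.34 rad -5.88 Fy -1.76 act r 0.0949 q 0.193 w 26.1 t 23.34
near q 0.17 tan 3.5 rad -5.18 Fy -0.88 act r 0.0949 q 0.168 w 25.9 t 23.59
near q 0.145 tan 3.61 rad -5.8 Fy -1.48 act r 0.0949 q 0.144 w 25.7 t 23.84
near q 0.12 tan 3.95 rad -5.26 Fy -1.37 act r 0.0949 q 0.119 w 25.8 t 24.09
near q 0.095 tan 3.07 rad -5.38 Fy -1.36 act r 0.0949 q 0.094 w 25.9 t 24.34
near q 0.07 tan 3.48 rad -4.72 Fy -1.4 act r 0.0949 q 0.069 w 26.1 t 24.59
near q 0.045 tan 3.19 rad -5.29 Fy -1.08 act r 0.0949 q 0.044 w 25.8 t 24.84
near q 0.02 tan 4.2 rad -4.72 Fy -1.51 act r 0.0949 q 0.02 w 25.9 t 25.09
near q -0.005 tan 3.76 rad -5.48 Fy -0.77 act r 0.0949 q -0.005 w 26.2 t 25.34
near q -0.03 tan 3.19 rad -5.64 Fy -0.3 act r 0.0949 q -0.03 w 25.8 t 25.59
near q -0.055 tan 3.4 rad -4.58 Fy -0.9 act r 0.0949 q -0.055 w 26.0 t 25.84
near q -0.08 tan 3.2 rad -4.07 Fy -0.73 act r 0.0949 q -0.08 w 25.4 t 26.09
near q -0.105 tan 3.51 rad -4.87 Fy -1.42 act r 0.0949 q -0.106 w 25.4 t 26.34
near q -0.13 tan 3.41 rad -4.83 Fy -1.33 act r 0.0949 q -0.13 w 25.8 t 26.59
near q -0.155 tan 3.94 rad -4.92 Fy -1.85 act r 0.0951 q -0.148 w 25.6 t 26.84
near q -0.18 tan 7.86 rad -5.63 Fy -1.81 act r 0.0955 q -0.157 w 25.9 t 27.09
STOP
```

```bash
python3 - <<'E'
from bolt import *
F0=np.load("F0.npy")
for r in(.0948,.0925,.0905,.089,.0882):
    robot.servo_line(*pose(-.158,r),speed=.03);robot.dwell(.05);st(-.158,F0,"lower")
robot.move_gripper(.5);robot.dwell(.1);st(-.158,F0,"open")
p,R=pose(-.158,.088);robot.servo_line(p-R[:,2]*.09,speed=.15);robot.dwell(.1)
cw=robot.camera_info("wrist");T=toolT();p,d=robot.grab_frame("wrist");np.savez("w4.npz",p=p,d=d,T=T);cv2.imwrite("pics/w4.png",cv2.resize(p,(640,480))[:,:,::-1]);T=camT(cw,T);hsv=cv2.cvtColor(p,cv2.COLOR_RGB2HSV)
k=((hsv[...,1]>150)&((hsv[...,0]<8)|(hsv[...,0]>172))).astype(np.uint8);n,l,s,ce=cv2.connectedComponentsWithStats(k);i=1+np.argmax(s[1:,4]);print(s[i],ce[i],"depth",np.median(((cloud(cw,d,T)-O)@Rc)[l==i],0))
o,w=ray(cw,ce[i],T);o=Rc.T@(o-O);w=Rc.T@w
for zz in(.12,.124,.128,.132):print((o+w*(zz-o[2])/w[2]).round(4))
print(robot.read_t())
E
```

```text
lower q -0.158 tan 4.71 rad -5.64 Fy -1.44 act r 0.095 q -0.15 w 26.0 t 27.39
lower q -0.158 tan 4.71 rad -4.64 Fy -0.95 act r 0.0925 q -0.152 w 25.7 t 27.69
lower q -0.158 tan 3.22 rad 4.12 Fy -1.4 act r 0.0915 q -0.148 w 25.9 t 27.99
lower q -0.158 tan 1.14 rad 10.72 Fy -0.56 act r 0.091 q -0.143 w 25.9 t 28.29
lower q -0.158 tan 1.8 rad 15.03 Fy 0.15 act r 0.0907 q -0.139 w 26.1 t 28.59
open q -0.158 tan -0.7 rad -1.24 Fy 1.31 act r 0.088 q -0.159 w 44.1 t 29.27
[244 179  30  27 771] [258.45784695 192.50194553] depth [ 5.39987809e-02 -3.29244742e-05  1.33471743e-01]
[ 0.0497 -0.      0.12  ]
[ 0.0508 -0.      0.124 ]
[ 0.0519 -0.      0.128 ]
[ 0.0531 -0.      0.132 ]
30.1667
```

View pics/w4.png

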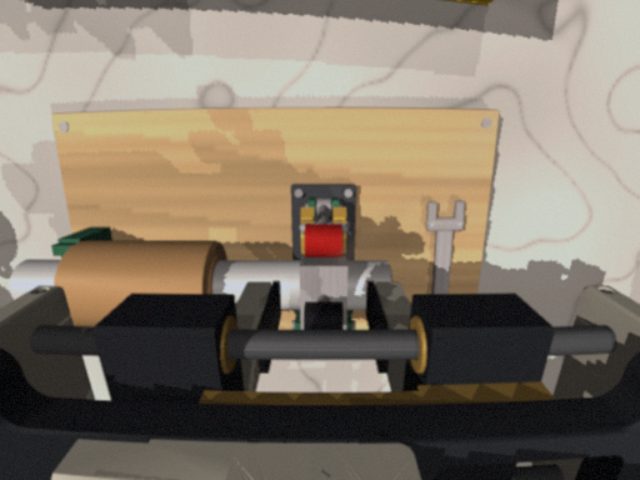

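```bash
cat > look.py <<'E'
from h import *
def look(tag,side=-1):
    t=np.radians(25);z=np.array([0,np.sin(t),-np.cos(t)]);x=np.array([0,-np.cos(t),-np.sin(t)]);y=np.cross(z,x);R=Rc@np.stack([x,y,z],1)
    cw=robot.camera_info("wrist");cam=W(.06,-.184,.317);robot.goto(cam-R@cw["T_tool_cam"][:3,3],R);robot.dwell(.1)
    T=toolT();p,d=robot.grab_frame("wrist");np.savez(tag+".npz",p=p,d=d,T=T);T=camT(cw,T);rays=[ray(cw,red(p),T)]
    u,v=proj(cw,W(.04,0,.11)[None],T)[0];u0=int(u-70);v0=int(v-55);cv2.imwrite(f"pics/{tag}.png",cv2.resize(p[v0:v0+110,u0:u0+140],None,fx=5,fy=5,interpolation=cv2.INTER_CUBIC)[:,:,::-1]);print("crop0",u0,v0)
    pts=np.array([W(.058+.06*np.sin(q),s*.019,.037+.06*np.cos(q)) for q in(-.15,0) for s in(-1,1)]);print("bar ends expected",proj(cw,pts,T).round(1).tolist())
    return rays
def red(p):
    hsv=cv2.cvtColor(p,cv2.COLOR_RGB2HSV);k=((hsv[...,1]>150)&((hsv[...,0]<8)|(hsv[...,0]>172))).astype(np.uint8);n,l,s,ce=cv2.connectedComponentsWithStats(k);i=1+np.argmax(s[1:,4]);print(s[i],ce[i]);return ce[i]
E
python3 - <<'E'
from look import *
r=look("w5");cw=robot.camera_info("wrist");z=np.load("w4.npz");r.append(ray(cw,(258.46,192.5),camT(cw,z["T"])))
q,e=tri(r);c=Rc.T@(q-O);v=c-[.058,0,.037];print("red",c,e,"r",np.hypot(v[0],v[2]),"q",np.arctan2(v[0],v[2]),robot.read_t())
E
```

```text
[256 176  23  34 691] [266.78726483 192.3617945 ]
crop0 207 128
bar ends expected [[269.1, 160.2], [268.1, 188.2], [260.2, 160.5], [260.0, 188.6]]
red [ 0.05107143 -0.00030289  0.12370993] [np.float64(0.0005313197974948508), np.float64(0.0005313197974948204)] r 0.08698630332785834 q -0.07973569401072965 31.325
```

View pics/w5.png

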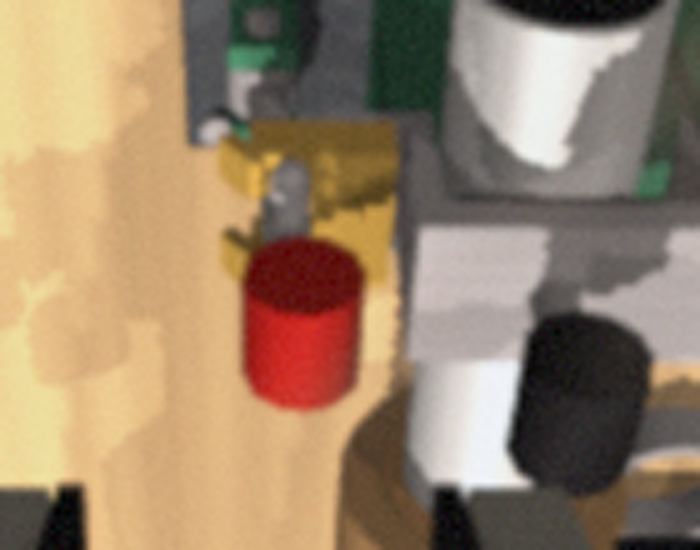

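```bash
python3 - <<'E'
from look import *
P=robot.read_position();robot.servo_line(P+[0,-.03,.12],speed=.2);robot.dwell(.3)
rays=[];ims=[];pts=[]
cw=robot.camera_info("wrist");z5=np.load("w5.npz");T5=camT(cw,z5["T"])
h=cv2.cvtColor(z5["p"],cv2.COLOR_RGB2HSV);k=np.zeros((384,512),np.uint8);k[188:228,305:342]=h[188:228,305:342,2]<60;n,l,s,ce=cv2.connectedComponentsWithStats(k);i=1+np.argmax(s[1:,4])
q,e=tri([ray(cw,ce[i],T5),ray(cw,(257.87,206.37),camT(cw,np.load("w2.npz")["T"]))]);print("black",s[i],Rc.T@(q-O),e)
for n in("scene","side"):
    p,d=robot.grab_frame(n);c=robot.camera_info(n);T=camT(c);hs=cv2.cvtColor(p,cv2.COLOR_RGB2HSV)
    u,v=proj(c,W(.051,0,.124)[None],T)[0].astype(int);m=np.zeros((384,512),np.uint8);s=np.s_[v-15:v+15,u-15:u+15];m[s]=((hs[...,1]>150)&((hs[...,0]<8)|(hs[...,0]>172)))[s]
    if m.sum()>8: ce=np.argwhere(m).mean(0)[::-1];rays.append(ray(c,ce,T));print(n,m.sum(),ce)
    cr=p[v-60:v+60,u-80:u+80];ims.append(cv2.resize(cr,(400,300),interpolation=cv2.INTER_CUBIC))
    X=cloud(c,d,T);P=(X-O)@Rc;t=(abs(P[...,0])<.03)&(P[...,1]>-.1)&(P[...,1]<.3)&(P[...,2]>.09)&(P[...,2]<.13)&(hs[...,1]>90);print("roll y",np.percentile(P[t][:,1],[1,99]),"topz",np.percentile(P[t][:,2],97))
if len(rays)==2:q,e=tri(rays);print("red",Rc.T@(q-O),e)
cv2.imwrite("pics/end.png",np.hstack(ims)[:,:,::-1]);print(robot.read_t(),robot.read_force())
E
```

```text
black [309 190  28  37 771] [-0.00090889  0.00037078  0.14478416] [np.float64(0.0015165348375761935), np.float64(0.0015165348375762704)]
scene 87 [235.44827586 200.37931034]
roll y [0.08578784 0.21293974] topz 0.12490886971146312
side 47 [269.34042553 178.10638298]
roll y [0.08848623 0.20313213] topz 0.12537212825401797
red [ 0.04999346 -0.00073651  0.12366997] [np.float64(7.336701071238073e-05), np.float64(7.336701071242936e-05)]
32.4917 [ 0.66485058 -0.68758742  0.03833258]
```

View pics/end.png

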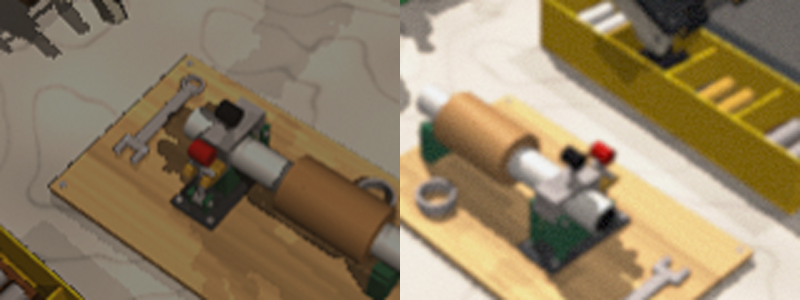

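```bash
python3 -c "
from rig import robot
print(robot.read_t());robot.job_done()"
```

```text
32.4917
the job is handed in; nothing more can be done
```

The clamp is locked and the job was handed in at 32.5 s with the gripper clear of everything.

**What I did**
- I swung the half closed by its black grip and pressed it down with about 14 N.
- I gripped the bolt, drew it out about 9–10 mm and swung it in until the slot's end was felt at about 8 N.
- I lowered it, pressing down on the fork with up to 15 N, and let go.

**Last checks**

| Check | Measured (clamp frame) | Expected |
|---|---|---|
| Black grip | x -1, z 144.8 mm | x 0, z 145 mm |
| Red grip, from two separate camera pairs | x 50–51, z 123.7 mm, bolt about -0.08 rad | z 124 mm seated |

- The close-up shows the cross bar on the tube side of the ridge.
- The roll's height and position look unchanged, and the wrench and collar are where they were. I did not measure the other bystanders again.

**What disagreed**
- While I held the bolt, the arm's position put it at -0.15 rad. It stopped 2–3 mm high when lowered, but the pictures after release put it at -0.08 rad and the right height. I think the grip slipped in the pads.
- The force while closing the half did not rise clearly at contact, so I checked the closure with the separate 14 N push.
- I did not try a pull on the seated bolt.

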